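Count along the divider rack and push the screw tin into the third gap

ROBOT

A 6-joint arm with a two-finger parallel gripper is mounted at the origin on the work surface. World frame = base frame: x ahead of the robot, y to its left, z up, the work surface at z = 0. Lengths are in m, angles in rad, forces in N, time in s.
With the tool pointing down it reaches from about 0.25 to 0.725 m from the base axis. Payload 4 kg.
Tool frame: the origin (TCP) lies midway between the tips of the shut fingers; the grasp point (between the pads) lies 19 mm behind it; y points along the fingers, x is the direction in which the jaws open and shut, and the axes are right-handed (so a half turn about y gives the same grasp; the last joint's range is limited). The gripper opens to 85 mm and grips with 20 to 120 N. Pads are 22 mm wide; open, the fingers measure 114 mm over their backs; the gripper's body (76 mm by 85 mm) begins 54 mm behind the grasp point. The pads swing forward as they close: fully open they stand 13 mm farther back than shut.
Start: joints at [1.313, 0.241, 0.005, 1.335, 0, 1.571], TCP at [0.127, 0.483, 0.231] pointing down, gripper open.
Joint ranges: [-2.72, 2.72], [-1.05, 1.87], [-1.09, 1.28], [-1.99, 2.15], [-1.42, 1.44], [-3.14, 3.14]. Speed limits (rad/s): [2.79, 2.79, 3.14, 3.14, 3.14, 3.14].

INTERFACE

Orientations are given as a rotation vector (axis times angle).
In Python, from station import sense, grab_frame, get_calibration, close_job gives the robot as it stands.
- The arm moves only by the shell command python3 -m inch 'ROWS' [FORCE]. ROWS is JSON, a list of rows, each a list of 7 numbers: the shift along the tool's x, y, z in units of 0.3 m (1.0 is 0.3 m), then the turn, a rotation vector about the tool's x, y, z in units of 30 degrees (1.0 is 30 degrees), then the closure in counts, from 0 (fully open) to 255 (shut). In form: [[dx, dy, dz, rx, ry, rz, gripper], ...]. A call has 1 to 10 rows; each row is the pose to reach, as a shift and turn from the pose commanded when the call began, along the tool's axes at that moment; what a row does not reach only later rows make up. A row lasts 1/12 s, in which the tool goes at most 41.7 mm and 7.16 degrees, less where a joint would pass 70% of its speed; a pose out of reach is approached as far as the arm can. A call with a number of a shift or a turn outside -1 to 1 is refused whole. A call with a gripper value outside its range is refused whole. The fingers move at their own pace and stop on an object; FORCE is the grip in N (left out, the last holds). Time passes only in rows, so rows that repeat a pose let the fingers close. It gives the time, the measured TCP pose, the force and the opening at its end, in the units of the state.
- sense(): the state, without advancing time (a new reading comes with each control period).
- grab_frame(name): name is "scene" or "top" or "wrist"; returns (picture, depth): 400x640x3 uint8, blue, green, red; 400x640 float32, m along the optical axis (not along the pixel's ray), 0 where there is no reading.
- get_calibration(name): a dict with "K" (3x3 intrinsics, pixels), "extrinsics" (4x4, takes a point from camera to world coordinates). Camera axes: x right, y up, looking along -z (the intrinsics and any distortion apply to the point x, -y, -z); pixel columns grow to the right and rows downward; lengths in m; the calibration is good to about 2 mm. A picture is of the moment at which its call begins: read the wrist's pose just before it. get_calibration takes no time and is no camera call; for the wrist camera it gives the pose at the moment of the call.
- close_job(): hands the job in, once; it reports no verdict.
The state is a dict: "time_s": time; "q": joint angles; "dq": joint speeds; "effort": joint torques, N m; "tool_pos": TCP position; "ee_rot": TCP orientation; "wrist_force": force on the tool from outside, world axes, zero at the start; "torque": the same for the moment, N m; "grip_width": opening from 0.0 (shut) to 1.0 (fully open).
Only numpy, scipy, OpenCV 4.12 (cv2) and the standard library are available. Lean on these libraries where they do the work, as an engineer would, in place of code of your own. Each camera call takes 0.05 s, during which the arm holds its last target.

TASK

Each repair job on this bench has a screw tin, and its place in the queue is its gap in the plywood divider rack. Starting at the rack's left-hand end as seen from the robot, run a fingertip along the tops of the dividers, touching them as you count every gap, full or empty, up to the third; then push the tin that stands on the mat in front of the rack into that third gap until it is home against the back rail, still standing on its long edge. Only push the tin, never lift or tip it, and leave everything else as it stands.

Things in the scene. Friction and masses are not known exactly. Their poses are not given: they have to be found in the camera images.
- rack: Rigid plywood divider rack fixed to the bench. Origin: centre of its underside, on the mat (mat top at z = 2 mm). x runs from its open front, facing the robot, to its back; y to its left end. Seven upright dividers 10 mm thick, 43 mm apart, centres y = +129, +86, +43, 0, -43, -86, -129 mm, make six gaps 33 mm wide. No floor: tins slide on the mat.
- divider_1: Leftmost divider of the rack, its left-hand end: upright board 64 mm long (its x, from -32 mm at the front end, which is rounded to 5 mm radius as a lead-in, to +32 mm), 10 mm thick (y), 62 mm high. Origin: middle of its underside, on the mat. Its flat top, like that of all seven dividers, is level, 62 mm above the mat.
- divider_2: Second divider from the left, same size and axes; the first gap lies between dividers 1 and 2.
- divider_3: Third divider from the left, same size and axes; the second gap lies between dividers 2 and 3, the third gap between divider 3 and the next one, whose origin is the rack's.
- back_stop (a point): Where the front face of the lower back rail crosses the middle of the rack: rack (+32, 0, +14) mm. The rail spans all gaps from 2 to 26 mm above the mat; a tin is home when its far end meets it. From the left, gaps one, two and three have their centres at rack y = +107.5, +64.5 and +21.5 mm. Axes as the rack's.
- tin_center (a point): Centre of the screw tin to push, the one on the mat before the rack: closed steel tin 70 mm long (x), 28 thick (y), 50 high (z) on its long edge, centre 25 mm above the mat, 0.1 to 0.2 kg, slides at about 0.5 to 2 N. Stands left or right of the third gap, its length within 20 degrees of the rack's x. Home, its centre is at rack x = -3 mm and its near end 6 mm out of the divider ends.
- tin_b: Another tin of the same kind, already home in one of the rack's gaps (leave it). Origin: centre of its underside.
- tin_c: A third tin of the same kind, already home in one of the rack's gaps (leave it). Origin: centre of its underside.
- adapter: White plug-in charger 58 x 27 x 44 mm high, standing in one of the rack's gaps (leave it). Origin: centre of its underside. The two tins and the charger fill the first, fourth and fifth gaps in any order; the others are empty.
- reel: Solder reel 48 mm in diameter, 38 mm high, standing on its end on the mat in front of the rack, on the other side of the third gap from the tin (leave it). Origin: centre of its underside.
- driver_a: Precision screwdriver with a copper-coloured handle lying on the mat to the right, about 138 mm long along its x, 9 mm thick. Origin: its underside, about the middle. Leave it.
- driver_b: Precision screwdriver with an aluminium handle lying beside the other, same size. Leave it.
- phone: Phone lying flat on the mat to the left, 148 x 72 x 8 mm. Origin: centre of its underside. Leave it.
- flux: Small flux jar 38 mm in diameter, 42 mm high, standing on the mat to the right. Origin: centre of its underside. Leave it.
There are look-alikes about, which are no part of the job. Leave any turquoise or yellow look-alike of the part that bears tin_center alone.

How it is judged:
By the outcome, as a careful person would: the job done as asked, in the order asked, and still so for the second after the job is handed in, with the robot touching nothing.
It also fails if it takes over 67 s, if anything falls off the work surface, if the arm or the gripper's body presses on something with over 40 N, if the wrist force passes 120 N, or if a joint passes its speed limit or range.

## Working session

There is one attempt and no reset: what is moved stays moved. The work goes in short steps, Python scripts to look and compute and a shell command to move; the robot and the scene stay as the last step left them, time stands still between calls to the robot, and variables do not carry over. Pictures are saved under pics/ and viewed, and the job is handed in when it is done.

```bash
ls; mkdir -p pics; python3 - <<'E'
from station import *
import cv2
print(sense())
for n in ("scene","top","wrist"):
    c=get_calibration(n);print(n,c)
    im,d=grab_frame(n);cv2.imwrite(f"pics/{n}0.png",im)
    import numpy as np;np.save(f"pics/{n}0.npy",d)
E
```

```text
pics
{'time_s': 0.0, 'q': array([1.31296390e+00, 2.41439982e-01, 3.73197750e-03, 1.33521084e+00,
       3.15292924e-05, 1.57077367e+00]), 'dq': array([-0.0020161 ,  0.00120276, -0.00098989,  0.00018893, -0.00095677,
        0.00052645]), 'effort': array([ 4.39166979e-05, -3.72319150e+01,  2.52406830e+01,  1.68827490e-02,
        1.19549636e-04, -8.29203884e-06]), 'tool_pos': array([0.12732187, 0.48286253, 0.23040244]), 'ee_rot': array([-1.32149743, -1.01598205,  1.01881683]), 'wrist_force': array([-0.11449291, -0.01871736, -0.40057742]), 'torque': array([0.04202213, 0.06157722, 0.00091765]), 'grip_width': 0.9983786775245613}
scene {'K': array([[366.72127539,   0.        , 319.6230571 ],
       [  0.        , 366.72127539, 201.61581391],
       [  0.        ,   0.        ,   1.        ]]), 'extrinsics': array([[ 0.13393418, -0.80410734,  0.57920033,  1.02245313],
       [ 0.99094056,  0.10281947, -0.08640002, -0.05937359],
       [ 0.00992182,  0.58552501,  0.81059362,  0.74872806],
       [ 0.        ,  0.        ,  0.        ,  1.        ]])}
top {'K': array([[366.05370822,   0.        , 322.21238719],
       [  0.        , 366.05370822, 203.51464693],
       [  0.        ,   0.        ,   1.        ]]), 'extrinsics': array([[ 0.02311622,  0.99814246, -0.05636728,  0.45884258],
       [-0.9997102 ,  0.02345789,  0.0054074 ,  0.01970148],
       [ 0.00671961,  0.05622595,  0.99839546,  0.93843118],
       [ 0.        ,  0.        ,  0.        ,  1.        ]])}
wrist {'K': array([[315.09938946,   0.        , 313.25451724],
       [  0.        , 315.09938946, 200.84152012],
       [  0.        ,   0.        ,   1.        ]]), 'extrinsics': array([[ 0.25487395, -0.91657801, -0.30809741,  0.04741586],
       [ 0.96697367,  0.2412295 ,  0.08228157,  0.5032977 ],
       [-0.00109529, -0.31889351,  0.94778992,  0.37258614],
       [ 0.        ,  0.        ,  0.        ,  1.        ]])}
```

View pics/top0.png

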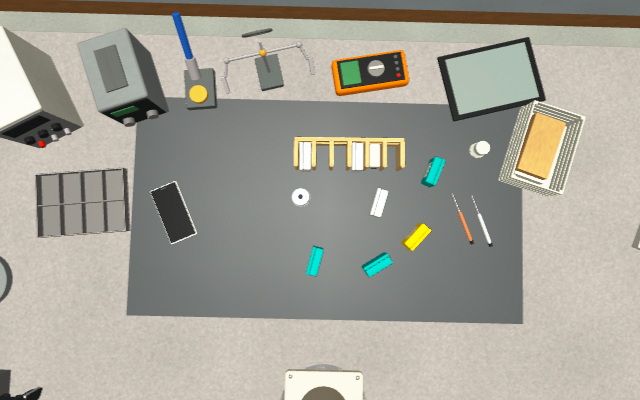

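View pics/scene0.png

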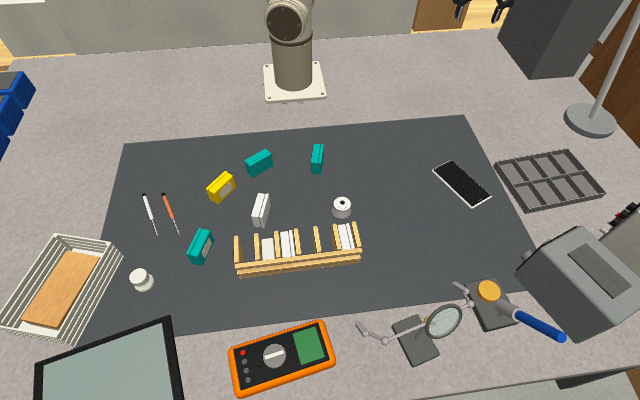

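View pics/wrist0.png

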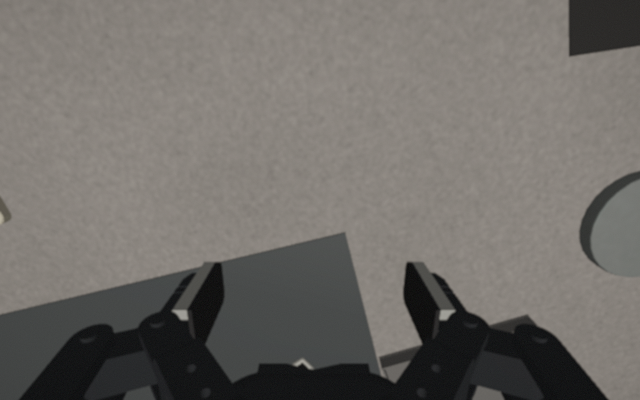

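```bash
cat > h.py <<'E'
import numpy as np,cv2
from station import *
def ray(n,uv,z,c=None):
    c=c or get_calibration(n);K=c["K"];E=c["extrinsics"]
    uv=np.atleast_2d(uv).astype(float)
    d=np.c_[(uv[:,0]-K[0,2])/K[0,0],-(uv[:,1]-K[1,2])/K[1,1],-np.ones(len(uv))]@E[:3,:3].T
    o=E[:3,3];return o+d*((z-o[2])/d[:,2])[:,None]
E
python3 - <<'E'
import cv2
a=cv2.imread("pics/top0.png")[125:265,280:450];cv2.imwrite("pics/topz.png",cv2.resize(a,None,fx=4.5,fy=4.2,interpolation=cv2.INTER_CUBIC))
a=cv2.imread("pics/scene0.png")[180:285,190:390];cv2.imwrite("pics/scenez.png",cv2.resize(a,None,fx=4,fy=4,interpolation=cv2.INTER_CUBIC))
E
```

```text
(no output)
```

View pics/topz.png

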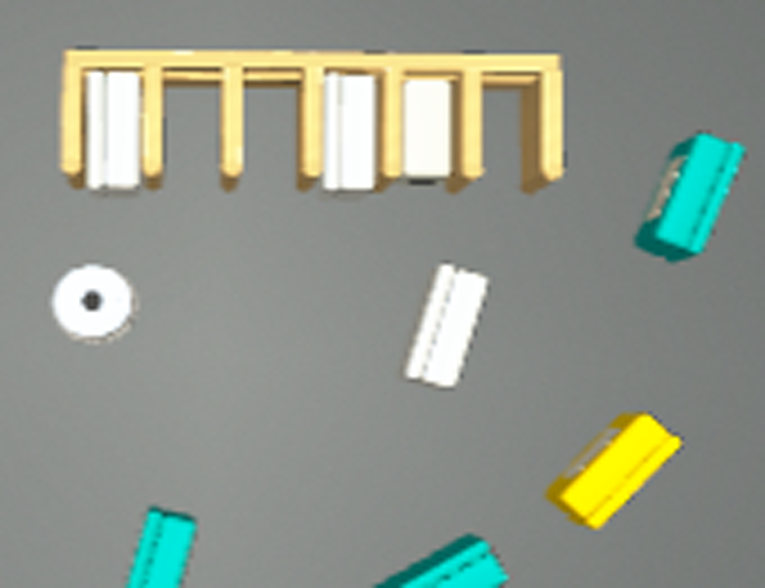

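View pics/scenez.png

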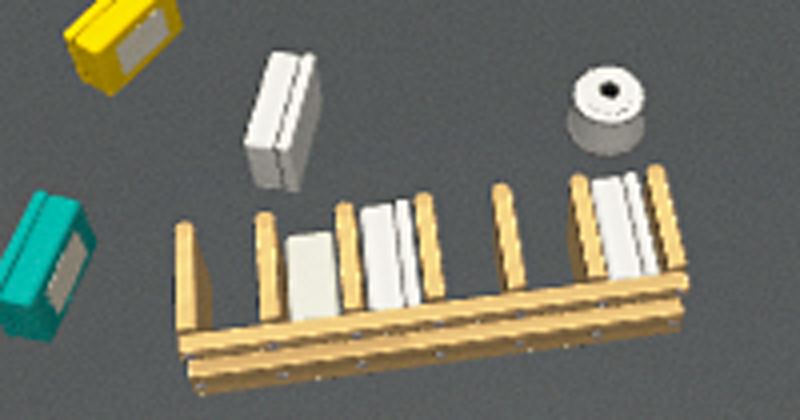

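```bash
python3 - <<'E'
from h import *
im=cv2.imread("pics/top0.png");hsv=cv2.cvtColor(im,cv2.COLOR_BGR2HSV)
# bright yellow top faces
f=im.astype(int)
for v in (150,156,162):
    r=f[v,285:415]; s=(r[:,2]-r[:,0]); print(v,[(285+i,int(s[i]),int(r[i,2])) for i in range(130) if s[i]>50])
m=((hsv[...,1]<30)&(hsv[...,2]>150)).astype(np.uint8)
n,l,st,ce=cv2.connectedComponentsWithStats(m)
for i in range(1,n):
    if 280<ce[i][0]<450 and 125<ce[i][1]<265 and st[i][4]>20:
        p=np.argwhere(l==i)[:,::-1].astype(np.float32);print(ce[i],st[i],cv2.minAreaRect(p))
E
```

```text
150 [(294, 98, 248), (295, 100, 253), (296, 98, 253), (297, 110, 247), (298, 69, 137), (311, 54, 204), (312, 96, 249), (313, 99, 253), (314, 96, 253), (315, 100, 250), (329, 97, 209), (330, 96, 254), (331, 99, 253), (332, 98, 253), (333, 96, 249), (346, 70, 140), (347, 111, 220), (348, 92, 254), (349, 98, 253), (350, 100, 252), (351, 82, 232), (364, 73, 146), (365, 111, 221), (366, 98, 253), (367, 100, 253), (368, 103, 249), (369, 55, 220), (381, 69, 137), (382, 94, 186), (383, 111, 248), (384, 98, 253), (385, 98, 253), (386, 101, 248), (396, 65, 133), (397, 66, 135), (398, 66, 134), (399, 67, 136), (400, 100, 214), (401, 84, 254), (402, 98, 253), (403, 97, 254), (404, 97, 250)]
156 [(294, 97, 248), (295, 98, 253), (296, 100, 253), (297, 110, 246), (298, 61, 122), (311, 67, 209), (312, 68, 254), (313, 97, 253), (314, 96, 253), (315, 103, 248), (329, 98, 213), (330, 94, 254), (331, 98, 253), (332, 97, 253), (333, 96, 249), (346, 70, 142), (347, 110, 217), (348, 99, 254), (349, 98, 253), (350, 100, 252), (351, 79, 234), (364, 79, 156), (365, 114, 229), (366, 98, 254), (367, 97, 254), (
[... 923 characters left out ...]
 254), (403, 96, 254), (404, 100, 249)]
[318.49570855 226.77192688] [     0     11    640    389 130958] ((319.5, 205.0), (388.0, 639.0), 90.0)
[304.6130031  155.76470588] [299 142  12  28 323] ((304.5, 155.5), (27.0, 11.0), 90.0)
[356.95986622 156.07692308] [351 143  12  27 299] ((356.5, 156.0), (26.0, 11.0), 90.0)
[374.5 155. ] [370 144  10  23 226] ((374.5, 155.0), (22.0, 9.0), 90.0)
[318.32373473 205.61867365] [ 291  185   51   48 1146] ((319.4564514160156, 202.36708068847656), (54.37981414794922, 37.09567642211914), 42.79739761352539)
[378.78034682 202.1416185 ] [370 188  19  29 346] ((378.73883056640625, 202.18789672851562), (12.358884811401367, 28.047330856323242), 16.389541625976562)
```

```bash
python3 - <<'E'
from h import *
im=cv2.imread("pics/top0.png");f=im.astype(int)
c=[295.6,313.3,331.1,349.2,366.9,384.4,402.3]
P=ray("top",[(u,156) for u in c],.064);print(P.round(4));print(np.diff(P[:,1]))
for u in c:
    k=int(round(u));col=f[160:174,k];print(k,[(160+i,int(x[2])) for i,x in enumerate(col)])
print([ (v,int(f[v,338,2]),int(f[v,338,2]-f[v,338,0])) for v in range(132,150)])
print([ (v,int(f[v,390,2])) for v in range(132,150)])
# tin on top z=.052 : white mask by brightness
m=cv2.inRange(im[180:225,360:400],(140,140,140),(255,255,255))
p=np.argwhere(m>0)[:,::-1].astype(np.float32)+[360,180]
r=cv2.minAreaRect(p.astype(np.float32));b=cv2.boxPoints(r);print(r)
B=ray("top",b,.052);print(B,np.linalg.norm(np.roll(B,-1,0)-B,axis=1)); 
mm=p.mean(0);Cn=ray("top",mm,.052)[0];q=ray("top",p,.052)[:,:2];w,V=np.linalg.eigh(np.cov(q.T));print("tin",Cn,np.degrees(np.arctan2(V[1,1],V[0,1])),np.sqrt(12*w))
q=ray("top",[(300,196.8)],.04);print("reel",q)
E
```

```text
[[ 0.6213  0.0817  0.064 ]
 [ 0.6224  0.0391  0.064 ]
 [ 0.6234 -0.0038  0.064 ]
 [ 0.6245 -0.0474  0.064 ]
 [ 0.6255 -0.0902  0.064 ]
 [ 0.6265 -0.1324  0.064 ]
 [ 0.6276 -0.1756  0.064 ]]
[-0.04262194 -0.04289093 -0.04364283 -0.04270667 -0.04225167 -0.0432458 ]
296 [(160, 253), (161, 253), (162, 253), (163, 250), (164, 249), (165, 247), (166, 187), (167, 125), (168, 122), (169, 126), (170, 141), (171, 142), (172, 142), (173, 142)]
313 [(160, 253), (161, 254), (162, 253), (163, 250), (164, 250), (165, 250), (166, 228), (167, 127), (168, 125), (169, 124), (170, 136), (171, 143), (172, 145), (173, 144)]
331 [(160, 253), (161, 253), (162, 253), (163, 250), (164, 250), (165, 250), (166, 234), (167, 127), (168, 123), (169, 125), (170, 135), (171, 144), (172, 143), (173, 146)]
349 [(160, 253), (161, 254), (162, 253), (163, 251), (164, 250), (165, 250), (166, 250), (167, 129), (168, 127), (169, 131), (170, 139), (171, 138), (172, 141), (173, 140)]
367 [(160, 253), (161, 253), (162, 253), (163, 251), (164, 250), (165, 249), (166, 250), (167, 156), (168, 129), (169, 136), (170, 136), (171, 1
[... 543 characters left out ...]
, 111), (143, 242, 111), (144, 119, 57), (145, 122, 60), (146, 139, 0), (147, 139, 0), (148, 139, 0), (149, 140, 2)]
[(132, 123), (133, 123), (134, 123), (135, 123), (136, 124), (137, 125), (138, 253), (139, 252), (140, 252), (141, 253), (142, 133), (143, 238), (144, 196), (145, 125), (146, 127), (147, 128), (148, 128), (149, 127)]
((374.0, 204.5), (39.0, 28.0), 90.0)
[[ 0.55617562 -0.07601175  0.052     ]
 [ 0.55780224 -0.1442316   0.052     ]
 [ 0.46297464 -0.14546457  0.052     ]
 [ 0.46140646 -0.0776524   0.052     ]] [0.06823925 0.09483561 0.0678303  0.09478336]
tin [ 0.50861467 -0.10901572  0.052     ] 139.30692327359347 [0.05174304 0.08877387]
reel [[0.52482109 0.06984323 0.04      ]]
```

```bash
python3 - <<'E'
from h import *
im=cv2.imread("pics/top0.png")
P=ray("top",[(295.6,166.0),(402.3,167.3)],.064);print(P,"front; yaw",np.degrees(np.arctan2(P[0,0]-P[1,0],P[0,1]-P[1,1])*-1))
P=ray("top",[(338,136.6),(390,137.5)],.064);print(P,"rail back")
m=cv2.inRange(im[180:225,360:400],(190,190,190),(255,255,255))
p=np.argwhere(m>0)[:,::-1].astype(np.float32)+[360,180]
q=ray("top",p,.052)[:,:2];w,V=np.linalg.eigh(np.cov(q.T));print("tin",q.mean(0),np.degrees(np.arctan(V[1,1]/V[0,1])),np.sqrt(12*w))
# scene view cross-check
ims=cv2.imread("pics/scene0.png")
# zoomed corners of tin top: 
z=np.array([(278,53),(314,57),(292,152),(247,145)])/4+[190,180]
Q=ray("scene",z,.052);print(Q,Q.mean(0))
# divider front tips in scene (d7..d1) 
z=np.array([(185,224),(265,214),(345,205),(424,195),(502,185),(579,176),(656,167)])/4+[190,180]
print(ray("scene",z,.064))
E
```

```text
[[ 0.5970618   0.08105064  0.064     ]
 [ 0.60012369 -0.17594575  0.064     ]] front; yaw 0.682596482956497
[[ 0.671137   -0.01945653  0.064     ]
 [ 0.67204764 -0.14535611  0.064     ]] rail back
tin [ 0.51500896 -0.12271887] -15.35593138630838 [0.02696098 0.06702984]
[[ 0.48215456 -0.12366558  0.052     ]
 [ 0.48783921 -0.10262664  0.052     ]
 [ 0.55373078 -0.11854906  0.052     ]
 [ 0.54571068 -0.14365753  0.052     ]] [ 0.51735881 -0.1221247   0.052     ]
[[ 0.6008795  -0.17657491  0.064     ]
 [ 0.60011162 -0.13376565  0.064     ]
 [ 0.59996916 -0.09054583  0.064     ]
 [ 0.59911886 -0.0473875   0.064     ]
 [ 0.59818933 -0.00431418  0.064     ]
 [ 0.59782372  0.03856873  0.064     ]
 [ 0.59745453  0.0818707   0.064     ]]
```

```bash
cat >> h.py <<'E'
from scipy.spatial.transform import Rotation as Ro
def plan(pos,jaw=None,say=True):
    """jaw: desired world azimuth (deg) of tool x; tool y down. prints row"""
    s=sense();R=Ro.from_rotvec(s["ee_rot"]);M=R.as_matrix()
    d=M.T@(np.array(pos)-s["tool_pos"])/.3
    if jaw is None: r=np.zeros(3)
    else:
        a=np.radians(jaw);x=np.array([np.cos(a),np.sin(a),0]);y=np.array([0,0,-1.]);T=np.c_[x,y,np.cross(x,y)]
        r=np.degrees((R.inv()*Ro.from_matrix(T)).as_rotvec())/30
    print("row",d.round(4),r.round(4),"rows>=",np.ceil(np.linalg.norm(d)*300/41.7),np.ceil(np.linalg.norm(r)*30/7.16));return d,r
def show():
    s=sense();M=Ro.from_rotvec(s["ee_rot"]).as_matrix();print(round(s["time_s"],2),s["tool_pos"].round(4),"F",s["wrist_force"].round(2),"q",s["q"].round(2),"w",round(s["grip_width"],3));print("toolx az",np.degrees(np.arctan2(M[1,0],M[0,0])).round(2),"y",M[:,1].round(3))
E
python3 - <<'E'
from h import *
show()
for j in (90,-90,0): plan((.615,.0817,.13),j)
E
```

```text
0.15 [0.1274 0.483  0.2306] F [0.87 0.28 0.3 ] q [ 1.31  0.24  0.    1.34 -0.    1.57] w 1.0
toolx az 75.23 y [-0.    -0.002 -1.   ]
row [-0.8785  0.3368 -1.9128] [-4.000e-04 -4.923e-01 -3.100e-03] rows>= 16.0 3.0
row [-0.8785  0.3368 -1.9128] [ 4.5000e-03  5.5077e+00 -5.0000e-04] rows>= 16.0 24.0
row [-0.8785  0.3368 -1.9128] [ 2.1000e-03  2.5077e+00 -2.7000e-03] rows>= 16.0 11.0
```

```bash
python3 -m inch '[[-0.44,0,-0.95,0,1,0,255],[-0.44,0,-0.95,0,1,0,255],[-0.44,0,-0.95,0,1,0,255],[-0.44,0,-0.95,0,1,0,255],[-0.44,0,-0.95,0,1,0,255],[-0.44,0,-0.95,0,1,0,255],[-0.44,0,-0.95,0,1,0,255],[-0.44,0,-0.95,0,1,0,255],[-0.44,0,-0.95,0,1,0,255]]' 20; python3 - <<'E'
from h import *
show()
plan((.617,.0817,.10),0)
E
```

```text
time_s: 0.9
tool_pos: [0.3723, 0.2803, 0.231]
ee_rot: [-1.484, -0.612, 0.612]
wrist_force: [0.0, 0.1, 0.7]
grip_width: -0.005
0.9 [0.3723 0.2803 0.231 ] F [0.   0.08 0.74] q [ 0.65  0.17 -0.08  1.32 -0.    1.43] w -0.005
toolx az 44.86 y [ 0.001 -0.001 -1.   ]
row [ 0.1114  0.4381 -1.0438] [2.9000e-03 1.4953e+00 7.0000e-04] rows>= 9.0 7.0
```

```bash
python3 -m inch '[[0.11,0.4,-1,0,1,0,255],[0.11,0.4,-1,0,1,0,255],[0.11,0.4,-1,0,1,0,255],[0.11,0.4,-1,0,1,0,255],[0.11,0.4,-1,0,1,0,255],[0.11,0.4,-1,0,1,0,255],[0.11,0.4,-1,0,1,0,255],[0.11,0.4,-1,0,1,0,255],[0.11,0.4,-1,0,1,0,255],[0.11,0.4,-1,0,1,0,255]]'; python3 - <<'E'
from h import *
show()
plan((.617,.0817,.08),0)
E
```

```text
time_s: 1.73
tool_pos: [0.6051, 0.0946, 0.1091]
ee_rot: [-1.56, -0.204, 0.21]
wrist_force: [-1.0, 1.3, -0.0]
grip_width: -0.003
1.73 [0.6051 0.0946 0.1091] F [-0.97  1.3  -0.05] q [0.15 0.54 0.12 1.16 0.   1.46] w -0.003
toolx az 15.11 y [-0.004 -0.    -1.   ]
row [ 0.0274  0.0969 -0.0519] [-0.0008  0.5035 -0.0075] rows>= 1.0 3.0
```

```bash
python3 -m inch '[[0.027,0.097,-0.052,0,0.5,0,255],[0.027,0.097,-0.052,0,0.5,0,255],[0.027,0.097,-0.052,0,0.5,0,255],[0.027,0.097,-0.052,0,0.5,0,255],[0.027,0.097,-0.052,0,0.5,0,255],[0.027,0.097,-0.052,0,0.5,0,255]]'; python3 - <<'E'
from h import *
show()
plan((.617,.0817,.066),0)
im,d=grab_frame("scene");cv2.imwrite("pics/s1.png",cv2.resize(im[150:290,180:400],None,fx=3.5,fy=3.5))
E
```

```text
time_s: 2.23
tool_pos: [0.6178, 0.0836, 0.0838]
ee_rot: [-1.57, -0.007, 0.004]
wrist_force: [0.2, -0.2, 0.4]
grip_width: 0.001
2.23 [0.6178 0.0836 0.0838] F [ 0.21 -0.19  0.39] q [0.13 0.57 0.12 1.11 0.   1.7 ] w 0.001
toolx az 0.42 y [ 0.002  0.001 -1.   ]
row [-0.0028  0.0593 -0.0063] [-0.001   0.0138  0.0043] rows>= 1.0 1.0
```

View pics/s1.png

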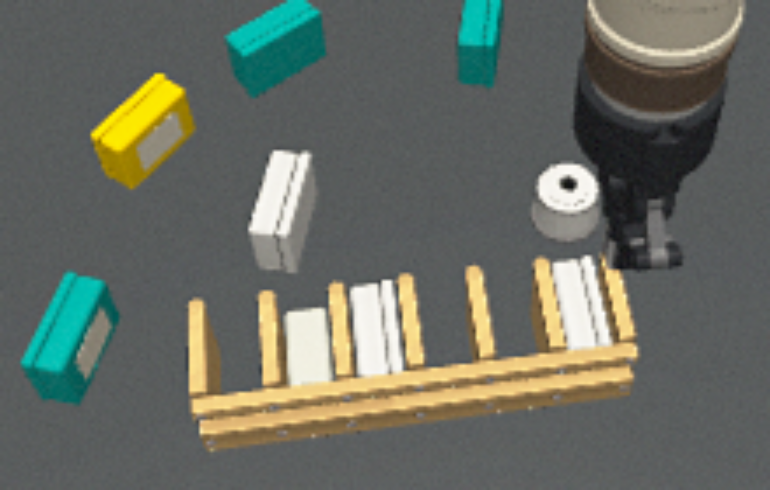

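```bash
cat >> h.py <<'E'
def proj(n,p):
    c=get_calibration(n);E=c["extrinsics"];q=E[:3,:3].T@(np.array(p)-E[:3,3]);K=c["K"]
    return K[0,0]*q[0]/-q[2]+K[0,2],K[1,1]*-q[1]/-q[2]+K[1,2]
E
python3 - <<'E'
from h import *
p=sense()["tool_pos"];u=proj("scene",p);print(u,(u[0]-180)*3.5,(u[1]-150)*3.5)
print(proj("scene",(.6,.082,.064)))
im,d=grab_frame("wrist");cv2.imwrite("pics/w1.png",im)
im,d=grab_frame("top");cv2.imwrite("pics/t1.png",cv2.resize(im[120:260,270:450],None,fx=4,fy=4))
E
```

```text
(np.float64(357.2698397120711), np.float64(224.66895522306035)) 620.4444389922487 261.3413432807112
(np.float64(354.27380315672707), np.float64(222.70475643699834))
```

View pics/w1.png

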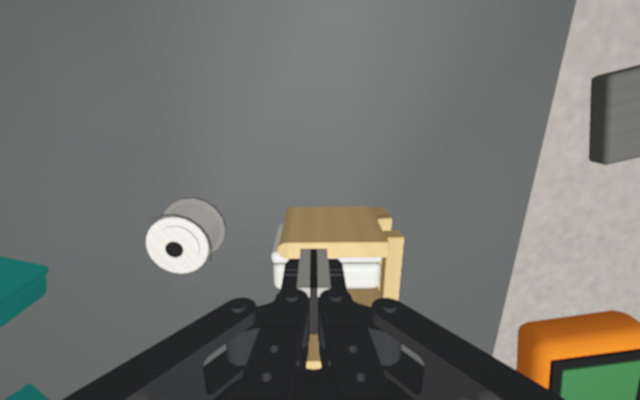

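View pics/t1.png

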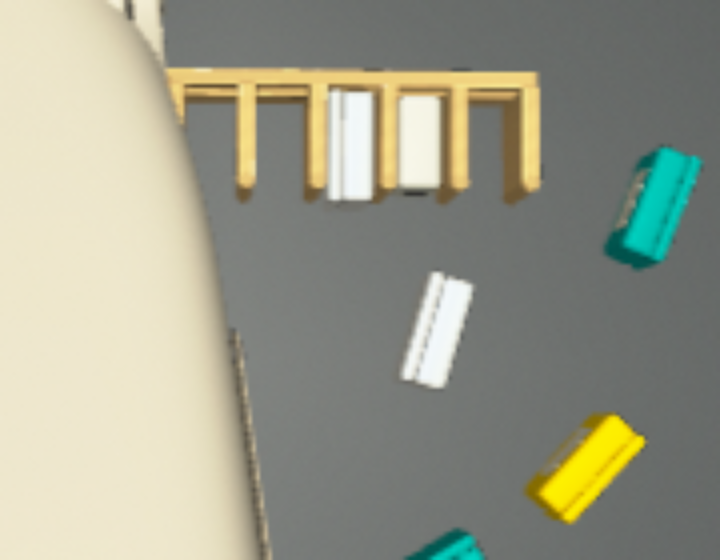

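```bash
python3 - <<'E'
from h import *
print(proj("wrist",sense()["tool_pos"]))
for p in [(.597,.082,.064),(.629,.082+.0046,.064),(.629,.0766,.064),(.61,.0866,.064)]: print(proj("wrist",p))
print(get_calibration("wrist")["extrinsics"].round(3), sense()["tool_pos"])
im=cv2.imread("pics/w1.png");cv2.imwrite("pics/w1z.png",cv2.resize(im[190:350,230:410],None,fx=4,fy=3.6))
E
```

```text
(np.float64(314.63173359053786), np.float64(263.26519769166805))
(np.float64(277.80096058237126), np.float64(247.51492506532696))
(np.float64(334.3557083816417), np.float64(240.38725890613844))
(np.float64(333.88715531239137), np.float64(256.2216425107006))
(np.float64(300.6401557551872), np.float64(240.24895100312045))
[[ 1.    -0.005 -0.004  0.616]
 [ 0.006  0.948  0.317  0.164]
 [ 0.002 -0.317  0.948  0.225]
 [ 0.     0.     0.     1.   ]] [0.61778449 0.082956   0.08321634]
```

View pics/w1z.png

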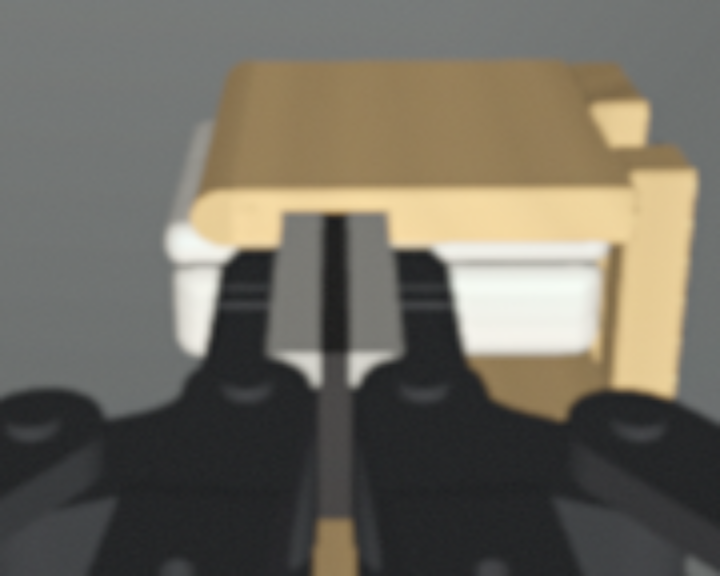

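```bash
python3 -m inch '[[0,0.03,0,0,0,0,255],[0,0.055,-0.003,0,0,0,255],[0,0.055,-0.003,0,0,0,255],[0,0.055,-0.003,0,0,0,255]]'; python3 -c "
from h import *
show()"; python3 -m inch '[[0,0.005,0,0,0,0,255],[0,0.005,0,0,0,0,255],[0,0.005,0,0,0,0,255]]'
```

```text
time_s: 2.72
tool_pos: [0.6169, 0.0813, 0.0647]
ee_rot: [-1.571, -0.002, 0.004]
wrist_force: [0.2, 0.1, -1.2]
grip_width: 0.0
2.72 [0.6169 0.0813 0.0647] F [ 0.17  0.09 -1.19] q [ 0.13  0.59  0.09  1.07 -0.    1.7 ] w 0.0
toolx az 0.23 y [-0.002 -0.    -1.   ]
time_s: 2.97
tool_pos: [0.6173, 0.0813, 0.0641]
ee_rot: [-1.571, -0.003, 0.004]
wrist_force: [-1.1, -0.1, 1.6]
grip_width: -0.0
```

```bash
python3 -m inch '[[0,0.0033,0,0,0,0,255],[0,0.0033,0,0,0,0,255],[0,0.0033,0,0,0,0,255]]';python3 -m inch '[[0,0.0033,0,0,0,0,255],[0,0.0033,0,0,0,0,255],[0,0.0033,0,0,0,0,255]]'
```

```text
time_s: 3.22
tool_pos: [0.6173, 0.0813, 0.0641]
ee_rot: [-1.571, -0.003, 0.003]
wrist_force: [-2.0, -1.0, 6.2]
grip_width: -0.003
time_s: 3.47
tool_pos: [0.6173, 0.0813, 0.0641]
ee_rot: [-1.571, -0.003, 0.003]
wrist_force: [-4.8, -0.8, 11.3]
grip_width: -0.003
```

```bash
python3 -m inch '[[0,-0.005,-0.0133,0,0,0,255],[0,-0.005,-0.0267,0,0,0,255],[0,-0.014,-0.04,0,0,0,255],[0,-0.014,-0.0667,0,0,0,255],[0,-0.014,-0.0933,0,0,0,255],[0,-0.014,-0.1133,0,0,0,255],[0,-0.004,-0.1233,0,0,0,255],[0,-0.004,-0.1367,0,0,0,255],[0,-0.004,-0.1433,0,0,0,255],[0,-0.004,-0.1433,0,0,0,255]]';python3 -c "
from h import *
show()"
```

```text
time_s: 4.3
tool_pos: [0.6184, 0.0385, 0.0641]
ee_rot: [-1.57, -0.004, 0.002]
wrist_force: [0.1, 1.1, 4.2]
grip_width: -0.0
4.3 [0.6184 0.0385 0.0641] F [0.14 1.06 4.18] q [0.06 0.59 0.08 1.06 0.   1.63] w -0.0
toolx az 0.21 y [ 0.002  0.001 -1.   ]
```

```bash
python3 -m inch '[[0,0,-0.0133,0,0,0,255],[0,0,-0.0267,0,0,0,255],[0,-0.01,-0.04,0,0,0,255],[0,-0.01,-0.0667,0,0,0,255],[0,-0.01,-0.0933,0,0,0,255],[0,-0.01,-0.1133,0,0,0,255],[0,0,-0.1233,0,0,0,255],[0,0,-0.1367,0,0,0,255],[0,0,-0.1433,0,0,0,255],[0,0,-0.1433,0,0,0,255]]';python3 -c "
from h import *
show()"
```

```text
time_s: 5.13
tool_pos: [0.6184, -0.0046, 0.0641]
ee_rot: [-1.57, -0.004, 0.002]
wrist_force: [-0.2, 2.1, 5.2]
grip_width: -0.004
5.13 [ 0.6184 -0.0046  0.0641] F [-0.19  2.12  5.21] q [-0.01  0.58  0.08  1.06  0.    1.56] w -0.004
toolx az 0.21 y [ 0.001  0.001 -1.   ]
```

```bash
python3 -m inch '[[0,0,-0.015,0,0,0,255],[0,0,-0.03,0,0,0,255],[0,-0.05,-0.04,0,0,0,255],[0,-0.15,-0.04,0,0,0,255],[0,-0.25,-0.04,0,0,0,200],[0,-0.25,-0.04,0,0,0,165],[0,-0.25,-0.04,0,0,0,165],[0,-0.25,-0.04,0,0,0,165]]';python3 -c "
from h import *
show()
plan((.507,-.156,.12),-15.4)"
```

```text
time_s: 5.8
tool_pos: [0.6174, -0.017, 0.1376]
ee_rot: [-1.572, -0.002, 0.004]
wrist_force: [0.5, -0.6, 0.2]
grip_width: 0.356
5.8 [ 0.6174 -0.017   0.1376] F [ 0.51 -0.6   0.17] q [-0.03  0.52  0.18  1.23 -0.    1.54] w 0.356
toolx az 0.2 y [-0.001 -0.001 -1.   ]
row [-0.3694  0.0594 -0.4619] [ 0.0018  0.5201 -0.0023] rows>= 5.0 3.0
```

```bash
python3 -m inch '[[-0.37,0.06,-0.462,0,0.52,0,165],[-0.37,0.06,-0.462,0,0.52,0,165],[-0.37,0.06,-0.462,0,0.52,0,165],[-0.37,0.06,-0.462,0,0.52,0,165],[-0.37,0.06,-0.462,0,0.52,0,165],[-0.37,0.06,-0.462,0,0.52,0,165],[-0.37,0.06,-0.462,0,0.52,0,165]]';python3 -c "
from h import *
show()
plan((.507,-.156,.01),-15.4)
im,d=grab_frame('wrist');cv2.imwrite('pics/w2.png',im)
np.save('pics/w2.npy',d)
print(get_calibration('wrist')['extrinsics'])
for p in [(.507,-.156,.052),(.516,-.1225,.052)]: print(proj('wrist',p))
im,d=grab_frame('scene');cv2.imwrite('pics/s2.png',cv2.resize(im[130:290,150:400],None,fx=3,fy=3))
"
```

```text
time_s: 6.38
tool_pos: [0.5065, -0.1558, 0.1192]
ee_rot: [-1.56, 0.214, -0.21]
wrist_force: [0.5, 0.0, 0.4]
grip_width: 0.349
6.38 [ 0.5065 -0.1558  0.1192] F [0.46 0.01 0.39] q [-0.3   0.38 -0.11  1.09  0.    1.54] w 0.349
toolx az -15.48 y [-0.002  0.001 -1.   ]
row [ 0.0025  0.3641 -0.0004] [-0.0008 -0.0025 -0.0043] rows>= 3.0 1.0
[[ 9.64202737e-01  2.51337147e-01  8.45146198e-02  5.28581755e-01]
 [-2.65165744e-01  9.14467640e-01  3.05673131e-01 -7.71158345e-02]
 [-4.58872176e-04 -3.17141251e-01  9.48378203e-01  2.61762849e-01]
 [ 0.00000000e+00  0.00000000e+00  0.00000000e+00  1.00000000e+00]]
(np.float64(313.54099519665675), np.float64(216.30684980293853))
(np.float64(313.25336467892896), np.float64(168.63502331856574))
```

View pics/w2.png

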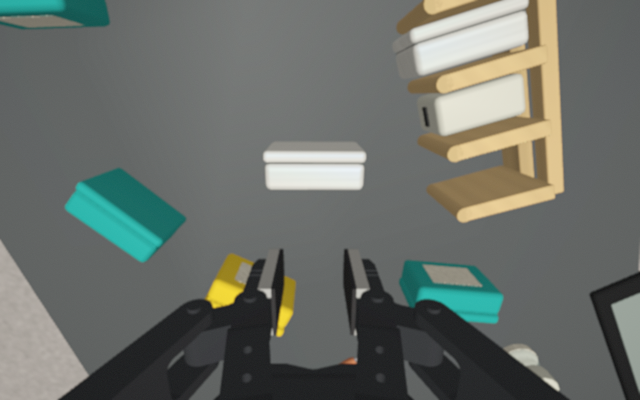

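View pics/s2.png

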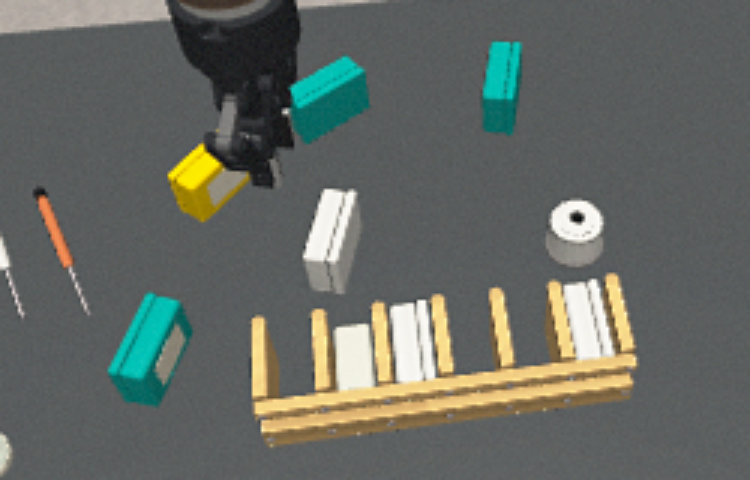

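```bash
python3 -m inch '[[0.0,0.12,0,0,0,0,165],[0,0.24,0,0,0,0,165],[0,0.32,0,0,0,0,165],[0,0.364,0,0,0,0,165],[0,0.364,0,0,0,0,165],[0,0.364,0,0,0,0,165]]';python3 -c "
from h import *
show()
im,d=grab_frame('wrist');cv2.imwrite('pics/w3.png',im)
im,d=grab_frame('scene');cv2.imwrite('pics/s3.png',cv2.resize(im[130:290,150:400],None,fx=3,fy=3))
"
```

```text
time_s: 6.98
tool_pos: [0.5078, -0.1542, 0.0105]
ee_rot: [-1.56, 0.21, -0.207]
wrist_force: [0.8, -0.1, 0.1]
grip_width: 0.353
6.98 [ 0.5078 -0.1542  0.0105] F [ 0.84 -0.13  0.11] q [-0.29  0.5  -0.24  0.83  0.    1.54] w 0.353
toolx az -15.24 y [-0.002  0.001 -1.   ]
```

View pics/w3.png

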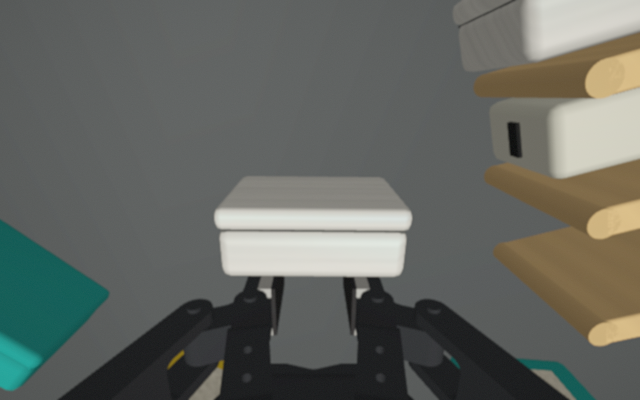

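View pics/s3.png

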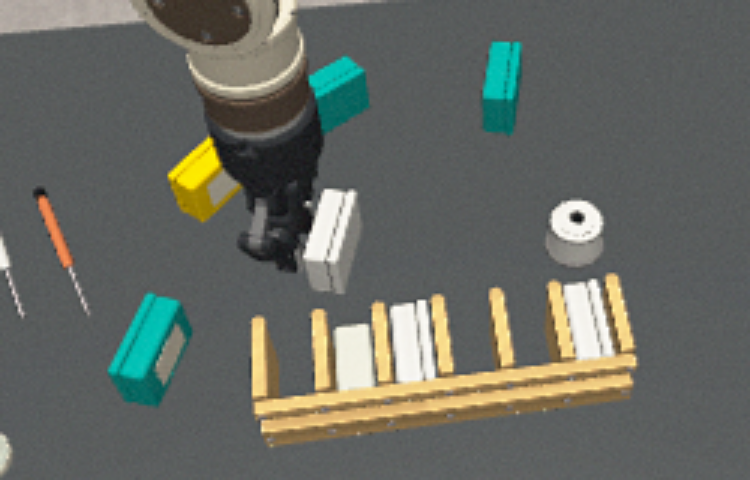

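```bash
python3 -m inch '[[-0.003,0,0.02,0,0,0,165],[-0.006,0,0.04,0,0,0,165],[-0.009,0,0.06,0,-0.04,0,165],[-0.011,0,0.08,0,-0.08,0,165],[-0.014,0,0.1,0,-0.12,0,165],[-0.017,0,0.12,0,-0.16,0,165],[-0.02,0,0.14,0,-0.2,0,165],[-0.023,0,0.16,0,-0.24,0,165],[-0.026,0,0.18,0,-0.28,0,165],[-0.026,0,0.18,0,-0.28,0,165]]';python3 -c "
from h import *
show()
im,d=grab_frame('wrist');cv2.imwrite('pics/w4.png',im)
plan((.52,-.0515,.0105),.7)
"
```

```text
time_s: 7.92
tool_pos: [0.5142, -0.0999, 0.011]
ee_rot: [-1.568, 0.094, -0.093]
wrist_force: [1.1, 0.7, -0.5]
grip_width: 0.355
7.92 [ 0.5142 -0.0999  0.011 ] F [ 1.09  0.75 -0.51] q [-0.19  0.49 -0.26  0.82  0.    1.5 ] w 0.355
toolx az -6.82 y [-0.     0.001 -1.   ]
row [0.0002 0.0017 0.1642] [-0.0013 -0.2527 -0.0013] rows>= 2.0 2.0
```

View pics/w4.png

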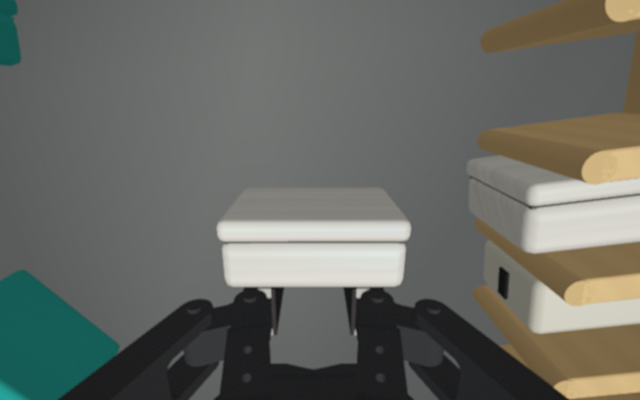

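```bash
python3 -m inch '[[0,0.0,0.02,0,-0.03,0,165],[0,0,0.04,0,-0.06,0,165],[0,0,0.06,0,-0.1,0,165],[0,0,0.08,0,-0.14,0,165],[0,0,0.1,0,-0.18,0,165],[0,0,0.12,0,-0.22,0,165],[0,0,0.14,0,-0.25,0,165],[0,0,0.15,0,-0.25,0,165],[0,0,0.15,0,-0.25,0,165]]';python3 -c "
from h import *
show();s=sense()
im,d=grab_frame('wrist');cv2.imwrite('pics/w5.png',im)
plan((.52,-.0515,.0105),.7)
im,d=grab_frame('scene');cv2.imwrite('pics/s5.png',cv2.resize(im[130:290,150:400],None,fx=3,fy=3))
im,d=grab_frame('top');cv2.imwrite('pics/t5.png',cv2.resize(im[120:260,270:450],None,fx=4,fy=4))
"
```

```text
time_s: 8.72
tool_pos: [0.5198, -0.0558, 0.0112]
ee_rot: [-1.57, -0.008, 0.008]
wrist_force: [1.3, -1.2, 0.2]
grip_width: 0.354
8.72 [ 0.5198 -0.0558  0.0112] F [ 1.3  -1.2   0.17] q [-0.11  0.49 -0.26  0.82  0.    1.45] w 0.354
toolx az 0.6 y [-0.  0. -1.]
row [0.0008 0.0025 0.0158] [-0.0001 -0.0043  0.0001] rows>= 1.0 1.0
```

View pics/w5.png

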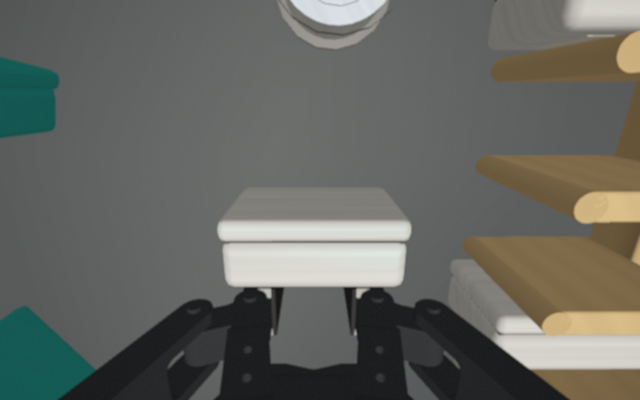

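View pics/s5.png

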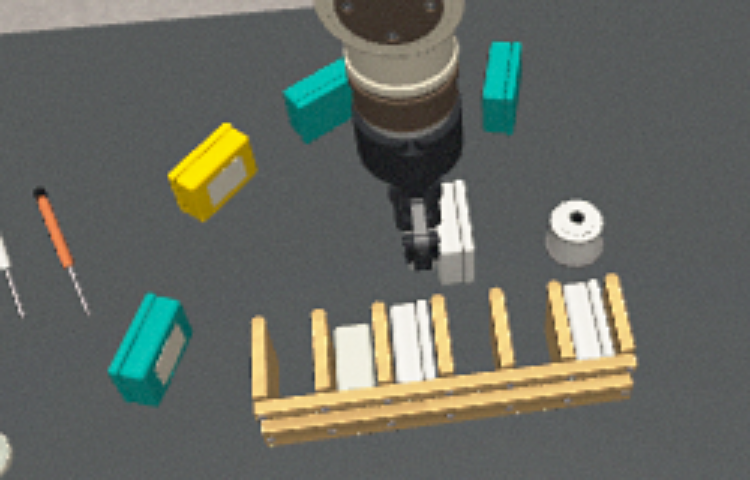

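View pics/t5.png

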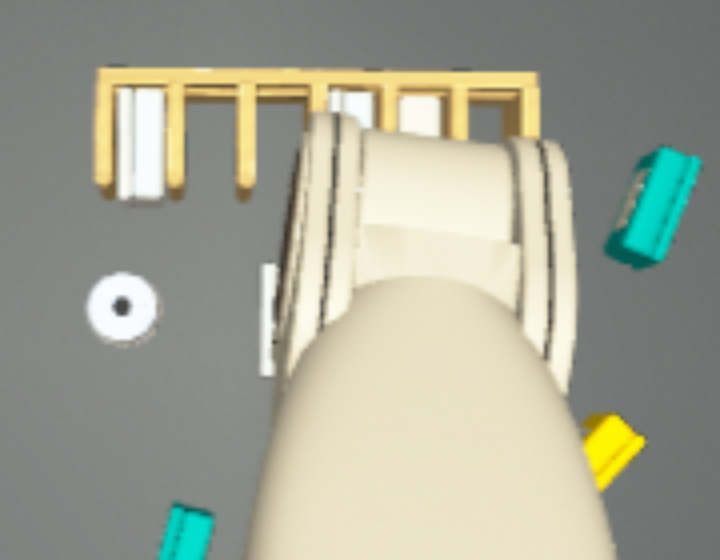

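```bash
python3 - <<'E'
from h import *
im=cv2.imread('pics/w5.png')
print([(v,int(im[v,314].mean())) for v in range(180,300,2)])
print("edges",ray("wrist",[(314,222),(314,286),(230,260),(404,260)],.052))
t=np.array([(261,265),(261,376)])/4+[270,120]; print("top left edge",ray("top",t-.4,.052))
c=cv2.imread('pics/s5.png')[160:300,420:500];cv2.imwrite("pics/s5z.png",cv2.resize(c,None,fx=4.2,fy=4.2))
E
```

```text
[(180, 107), (182, 106), (184, 106), (186, 108), (188, 120), (190, 122), (192, 126), (194, 124), (196, 126), (198, 124), (200, 122), (202, 124), (204, 124), (206, 126), (208, 126), (210, 125), (212, 124), (214, 124), (216, 126), (218, 126), (220, 154), (222, 189), (224, 205), (226, 212), (228, 220), (230, 221), (232, 216), (234, 216), (236, 215), (238, 206), (240, 164), (242, 129), (244, 195), (246, 204), (248, 211), (250, 216), (252, 221), (254, 223), (256, 220), (258, 217), (260, 215), (262, 215), (264, 216), (266, 217), (268, 215), (270, 214), (272, 215), (274, 217), (276, 217), (278, 218), (280, 217), (282, 210), (284, 199), (286, 156), (288, 100), (290, 101), (292, 101), (294, 102), (296, 101), (298, 100)]
edges [[ 0.5189622  -0.01729105  0.052     ]
 [ 0.51922143 -0.04304688  0.052     ]
 [ 0.48871226 -0.03240015  0.052     ]
 [ 0.55170055 -0.03184526  0.052     ]]
top left edge [[ 0.55263952 -0.01483974  0.052     ]
 [ 0.48514608 -0.01626927  0.052     ]]
```

View pics/s5z.png

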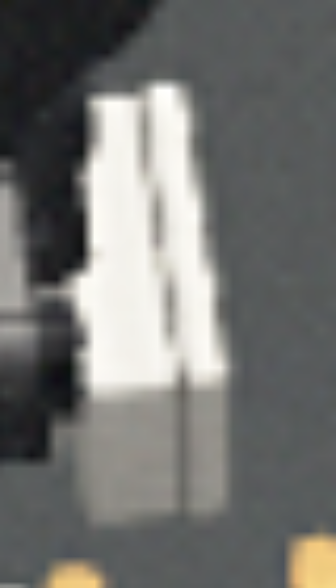

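```bash
python3 -m inch '[[0,0,0.006,0,0,0,165],[0,0,0.0105,0,0,0,165],[0,0,0.0105,0,0,0,165],[0,0,0.0105,0,0,0,165],[0,0,-0.04,0,0,0,165],[0,0,-0.1,0,0,0,165],[0,0,-0.1,0,0,0,165],[0,-0.2,-0.1,0,0,0,165],[0,-0.3,-0.1,0,0,0,165],[0,-0.3,-0.1,0,0,0,165]]';python3 -c "
from h import *
show()
plan((.452,-.0276,.1),90.7)
"
```

```text
time_s: 9.7
tool_pos: [0.5241, -0.087, 0.1075]
ee_rot: [-1.572, -0.015, -0.001]
wrist_force: [1.8, -0.6, 0.9]
grip_width: 0.354
9.7 [ 0.5241 -0.087   0.1075] F [ 1.79 -0.62  0.87] q [-0.17  0.38 -0.14  1.04  0.    1.4 ] w 0.354
toolx az 0.51 y [ 0.01  -0.001 -1.   ]
row [-0.2387  0.0223  0.2003] [ 0.0168 -3.0063  0.0138] rows>= 3.0 13.0
```

```bash
python3 -m inch '[[-0.24,0,0,0,-0.25,0,255],[-0.24,0,0,0,-0.5,0,255],[-0.24,0,0.1,0,-1,0,255],[-0.24,0,0.2,0,-1,0,255],[-0.24,0,0.2,0,-1,0,255]]' >/dev/null; python3 -m inch '[[0,0,0,0,-1,0,255],[0,0,0,0,-1,0,255],[0,0,0,0,-1,0,255],[0,0,0,0,-1,0,255],[0,0,0,0,-1,0,255]]'>/dev/null;  python3 -m inch '[[0,0,0,0,-1,0,255],[0,0,0,0,-1,0,255],[0,0,0,0,-1,0,255],[0,0,0,0,-1,0,255],[0,0,0,0,-1,0,255],[0,0,0,0,-1,0,255]]'
python3 -c "
from h import *
show()
plan((.452,-.0276,.01),90.7)
im,d=grab_frame('wrist');cv2.imwrite('pics/w6.png',im)
im,d=grab_frame('scene');cv2.imwrite('pics/s6.png',cv2.resize(im[130:290,200:400],None,fx=4,fy=3.7))
"
```

```text
time_s: 11.03
tool_pos: [0.4476, -0.0273, 0.1012]
ee_rot: [-1.206, -1.214, 1.213]
wrist_force: [-0.4, 0.5, 0.5]
grip_width: 0.001
11.03 [ 0.4476 -0.0273  0.1012] F [-0.39  0.45  0.5 ] q [-0.06  0.25 -0.35  0.97  0.   -0.07] w 0.001
toolx az 90.33 y [ 0.  0. -1.]
row [-0.001   0.304  -0.0148] [ 0.0002 -0.0125  0.0003] rows>= 3.0 1.0
```

View pics/w6.png

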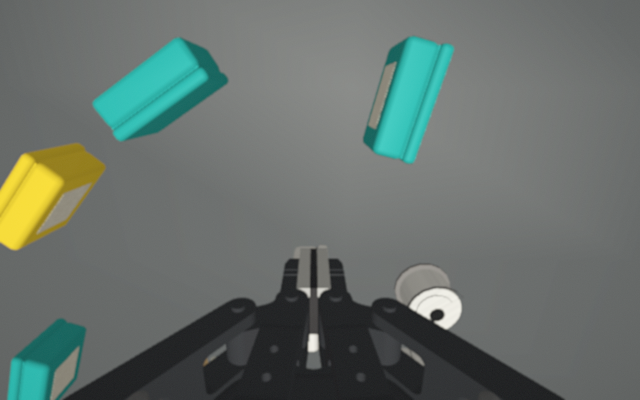

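View pics/s6.png

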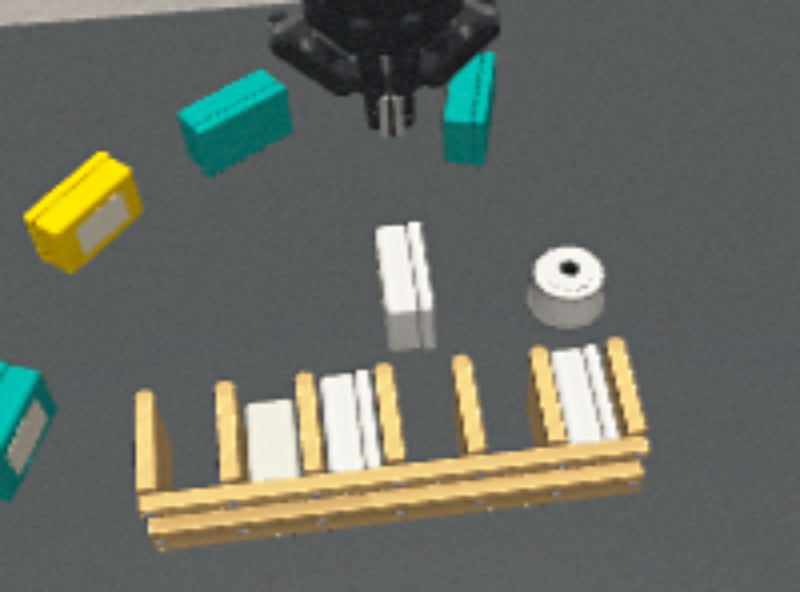

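```bash
python3 - <<'E'
from h import *
im=cv2.imread("pics/s6.png")
m=cv2.inRange(im[205:330,360:450],(205,205,205),(255,255,255));m=cv2.morphologyEx(m,cv2.MORPH_CLOSE,np.ones((11,11)))
p=np.argwhere(m>0)[:,::-1]+[360,205]
uv=(p+.5)/[4,3.7]-.5+[200,130]
q=ray("scene",uv,.052)[:,:2];w,V=np.linalg.eigh(np.cov(q.T));print(q.mean(0),np.degrees(np.arctan(V[1,1]/V[0,1])),np.sqrt(12*w),q.min(0),q.max(0))
# gap between d3,d4 fronts in same image
z=(np.array([(462,358),(385,366)])+.5)/[4,3.7]-.5+[200,130];print(ray("scene",z,.064))
E
```

```text
[ 0.5201365  -0.02956451] 0.30793125797850246 [0.0251716  0.06614481] [ 0.48496688 -0.04269336] [ 0.5529887 -0.0164152]
[[ 0.5984477  -0.00517756  0.064     ]
 [ 0.59858451 -0.04760986  0.064     ]]
```

```bash
python3 - <<'E'
from h import *
im,d=grab_frame('top');cv2.imwrite('pics/t6.png',im);cv2.imwrite('pics/t6z.png',cv2.resize(im[120:260,270:450],None,fx=4,fy=4))
m=cv2.inRange(im[183:216,325:348],(190,190,190),(255,255,255))
p=np.argwhere(m>0)[:,::-1]+[325,183]
q=ray("top",p,.052)[:,:2];w,V=np.linalg.eigh(np.cov(q.T));print(len(p),q.mean(0),np.degrees(np.arctan(V[1,1]/V[0,1])),np.sqrt(12*w))
E
```

```text
345 [ 0.51117924 -0.02105058] -17.263949758602696 [0.05054514 0.08039127]
```

View pics/t6z.png

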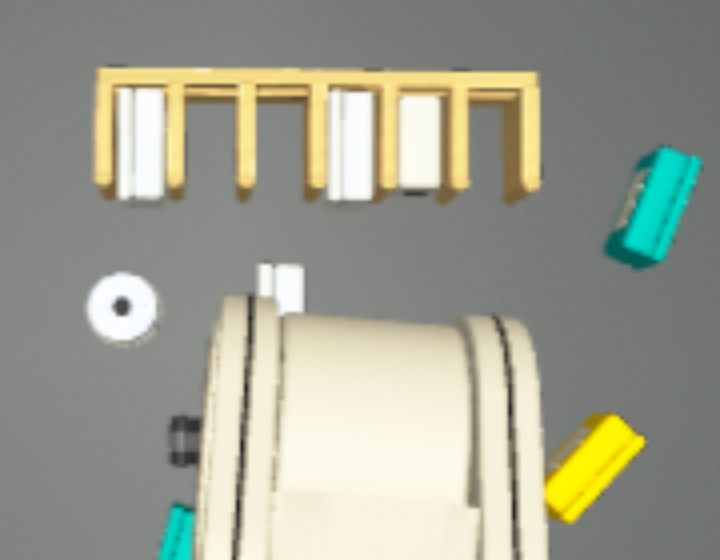

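```bash
python3 - <<'E'
from h import *
im=cv2.imread('pics/t6.png').astype(int)
for v in (188,190,192): print(im[v,330:352].mean(1).round().astype(int))
print(ray("top",[(334.3,190),(345.7,190)],.052))
im=cv2.imread('pics/t6.png').astype(int)
print(im[160,325:356,2]); print(ray("top",[(333.4,160),(347.0,160)],.064))
E
```

```text
[140 140 139 138 179 244 251 240 207 249 252 251 251 252 251 230 127 135
 135 134 135 134]
[139 140 139 137 179 245 251 239 207 249 252 251 251 252 251 229 126 136
 135 136 135 135]
[139 140 139 135 179 246 251 238 206 250 252 251 251 252 251 227 124 136
 137 136 135 135]
[[ 0.54247742 -0.01371725  0.052     ]
 [ 0.54313578 -0.04143631  0.052     ]]
[135 136 136 126 184 251 251 252 247 134 134 134 133 134 134 134 133 131
 133 132 132 134 201 250 251 249 227 218 250 246 224]
[[ 0.61382097 -0.0095543   0.064     ]
 [ 0.61461762 -0.04232649  0.064     ]]
```

```bash
python3 -m inch '[[0,0.1,0,0,-0.01,0,255],[0,0.2,0,0,-0.01,0,255],[0,0.27,0,0,-0.01,0,255],[0,0.278,0,0,-0.01,0,255],[0,0.278,0,0,-0.01,0,255],[0,0.278,0,0,-0.01,0,255]]'
python3 -c "
from h import *
show()
plan((.560,-.0266,.018),90.7)
im,d=grab_frame('scene');cv2.imwrite('pics/s7.png',cv2.resize(im[130:290,200:400],None,fx=4,fy=3.7))
"
```

```text
time_s: 11.68
tool_pos: [0.4482, -0.0274, 0.0186]
ee_rot: [-1.203, -1.22, 1.219]
wrist_force: [-0.2, 0.6, 1.1]
grip_width: 0.002
11.68 [ 0.4482 -0.0274  0.0186] F [-0.21  0.65  1.1 ] q [-0.06  0.36 -0.45  0.76 -0.   -0.07] w 0.002
toolx az 90.78 y [ 0.001 -0.    -1.   ]
row [-0.0023  0.0023 -0.3728] [ 0.0017  0.0027 -0.0001] rows>= 3.0 1.0
```

View pics/s7.png

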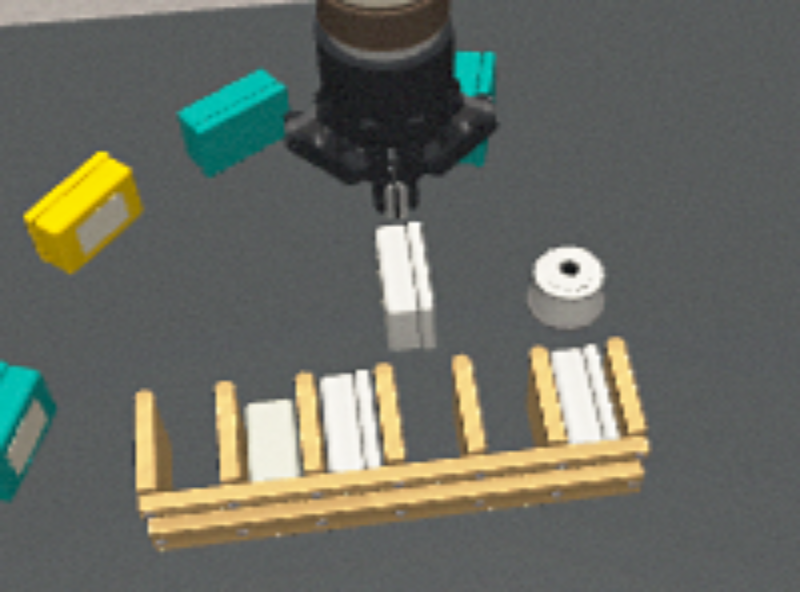

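```bash
python3 -m inch '[[0,0,-0.03,0,0,0,255],[0,0,-0.06,0,0,0,255],[0,0,-0.085,0,0,0,255],[0,0,-0.1,0,0,0,255],[0,0,-0.12,0,0,0,255],[0,0,-0.14,0,0,0,255],[0,0,-0.16,0,0,0,255],[0,0,-0.18,0,0,0,255],[0,0,-0.2,0,0,0,255],[0,0,-0.2,0,0,0,255]]'
python3 -c "
from h import *
show()
plan((.560,-.0266,.018),90.7)
im,d=grab_frame('scene');cv2.imwrite('pics/s8.png',cv2.resize(im[130:290,200:400],None,fx=4,fy=3.7))
"
```

```text
time_s: 12.57
tool_pos: [0.5095, -0.0265, 0.0179]
ee_rot: [-1.204, -1.222, 1.219]
wrist_force: [0.2, 0.2, -0.0]
grip_width: 0.003
12.57 [ 0.5095 -0.0265  0.0179] F [ 0.24  0.18 -0.02] q [-0.05  0.46 -0.29  0.82  0.   -0.07] w 0.003
toolx az 90.84 y [ 0.002 -0.    -1.   ]
row [-0.0027  0.0002 -0.1683] [ 0.0044  0.0046 -0.0002] rows>= 2.0 1.0
```

View pics/s8.png

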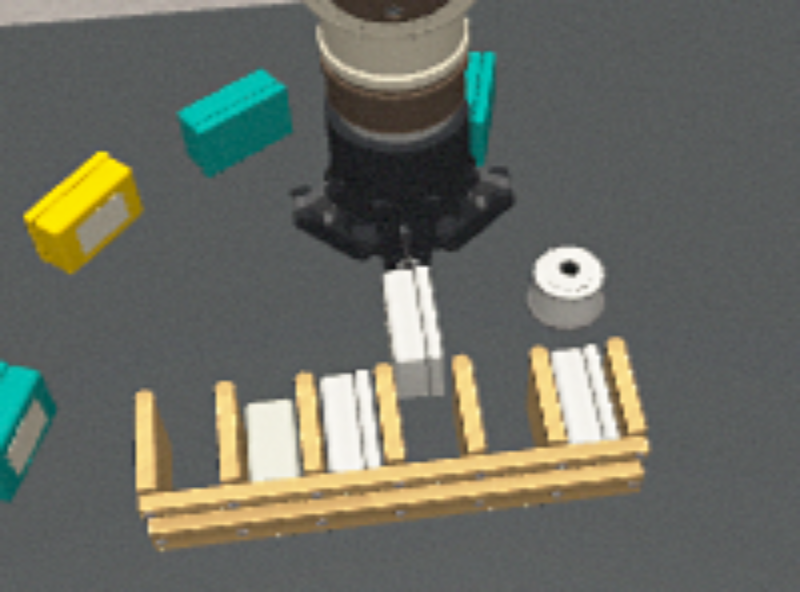

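```bash
python3 -m inch '[[0,0,-0.01,0,0,0,255],[0,0,-0.02,0,0,0,255],[0,0,-0.03,0,0,0,255],[0,0,-0.04,0,0,0,255],[0,0,-0.05,0,0,0,255],[0,0,-0.06,0,0,0,255],[0,0,-0.06,0,0,0,255]]'
python3 -c "
from h import *
show()
im,d=grab_frame('scene');cv2.imwrite('pics/s9.png',cv2.resize(im[190:290,250:350],None,fx=6,fy=6,interpolation=cv2.INTER_CUBIC))
plan((.560,-.0266,.018),90.7)
"
```

```text
time_s: 13.2
tool_pos: [0.5265, -0.0263, 0.0179]
ee_rot: [-1.203, -1.221, 1.219]
wrist_force: [1.4, 0.1, 0.5]
grip_width: 0.001
13.2 [ 0.5265 -0.0263  0.0179] F [1.39 0.13 0.52] q [-0.05  0.48 -0.25  0.84  0.   -0.06] w 0.001
toolx az 90.83 y [ 0.001 -0.    -1.   ]
row [-0.0027 -0.0002 -0.1127] [ 0.0018  0.0043 -0.    ] rows>= 1.0 1.0
```

View pics/s9.png

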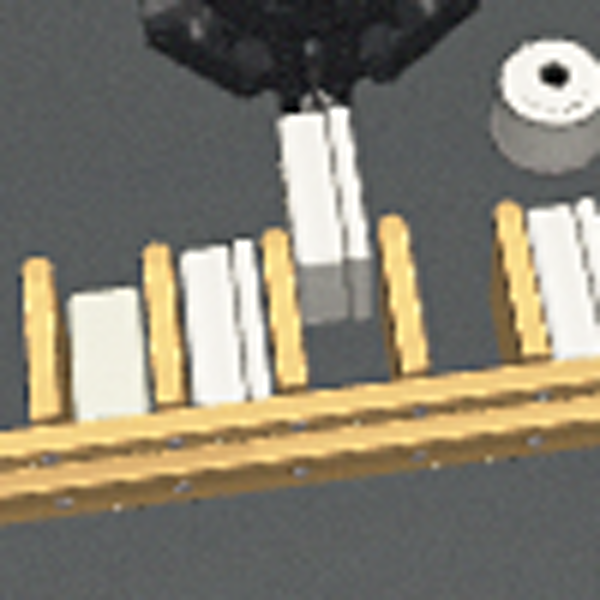

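```bash
python3 -m inch '[[0,0,-0.015,0,0,0,255],[0,0,-0.03,0,0,0,255],[0,0,-0.045,0,0,0,255],[0,0,-0.06,0,0,0,255],[0,0,-0.075,0,0,0,255],[0,0,-0.09,0,0,0,255],[0,0,-0.105,0,0,0,255],[0,0,-0.12,0,0,0,255],[0,0,-0.12,0,0,0,255]]'
python3 -c "
from h import *
show()
im,d=grab_frame('scene');cv2.imwrite('pics/s10.png',cv2.resize(im[190:290,250:350],None,fx=6,fy=6,interpolation=cv2.INTER_CUBIC))
plan((.581,-.0263,.018),90.7)
"
```

```text
time_s: 14.0
tool_pos: [0.5629, -0.0257, 0.018]
ee_rot: [-1.204, -1.221, 1.219]
wrist_force: [-0.0, 1.5, 0.9]
grip_width: 0.002
14.0 [ 0.5629 -0.0257  0.018 ] F [-0.01  1.49  0.88] q [-0.05  0.54 -0.14  0.89  0.   -0.06] w 0.002
toolx az 90.83 y [ 0.002 -0.    -1.   ]
row [-0.0028 -0.0002 -0.0617] [ 0.0026  0.0044 -0.    ] rows>= 1.0 1.0
```

View pics/s10.png

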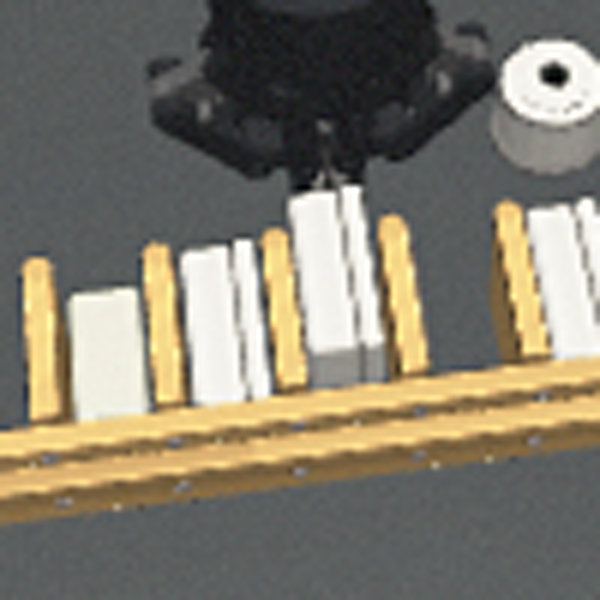

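Straight in the gap. Pushing on with 14 mm, then small steps watching for the rail.

```bash
python3 -m inch '[[0,0,-0.01,0,0,0,255],[0,0,-0.02,0,0,0,255],[0,0,-0.03,0,0,0,255],[0,0,-0.04,0,0,0,255],[0,0,-0.047,0,0,0,255],[0,0,-0.047,0,0,0,255]]'
python3 -m inch '[[0,0,-0.005,0,0,0,255],[0,0,-0.005,0,0,0,255],[0,0,-0.005,0,0,0,255]]'
python3 -m inch '[[0,0,-0.005,0,0,0,255],[0,0,-0.005,0,0,0,255],[0,0,-0.005,0,0,0,255]]'
```

```text
time_s: 14.55
tool_pos: [0.5763, -0.0255, 0.0178]
ee_rot: [-1.203, -1.221, 1.219]
wrist_force: [0.8, 0.5, 0.5]
grip_width: -0.001
time_s: 14.8
tool_pos: [0.5772, -0.0255, 0.0179]
ee_rot: [-1.203, -1.22, 1.22]
wrist_force: [0.9, -0.9, -0.0]
grip_width: -0.0
time_s: 15.05
tool_pos: [0.5786, -0.0255, 0.0178]
ee_rot: [-1.202, -1.22, 1.22]
wrist_force: [-0.9, 0.1, 0.4]
grip_width: 0.0
```

```bash
for i in 1 2; do python3 -m inch '[[0,0,-0.005,0,0,0,255],[0,0,-0.005,0,0,0,255],[0,0,-0.005,0,0,0,255]]' | sed -n 2,4p; done
python3 -c "
from h import *
im,d=grab_frame('scene');cv2.imwrite('pics/s11.png',cv2.resize(im[190:290,250:350],None,fx=6,fy=6,interpolation=cv2.INTER_CUBIC))"
```

```text
tool_pos: [0.5803, -0.0255, 0.0178]
ee_rot: [-1.203, -1.22, 1.22]
wrist_force: [-0.1, -0.2, 0.4]
tool_pos: [0.5817, -0.0254, 0.0178]
ee_rot: [-1.202, -1.22, 1.22]
wrist_force: [-1.2, 0.3, 0.5]
```

View pics/s11.png

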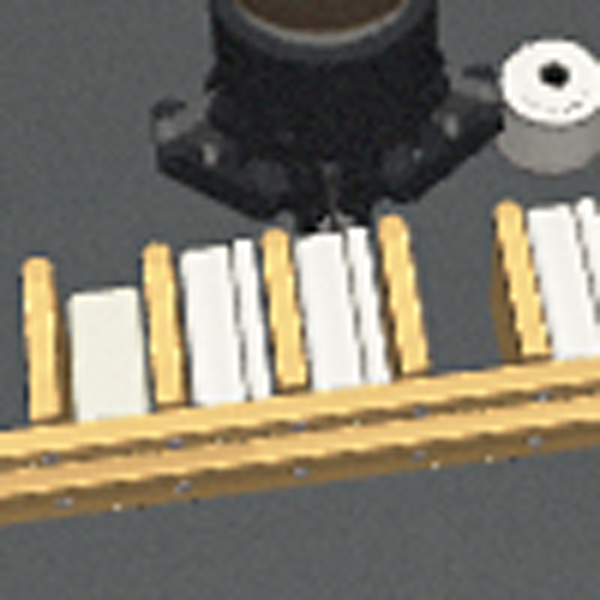

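```bash
for i in 1 2; do python3 -m inch '[[0,0,-0.004,0,0,0,255],[0,0,-0.004,0,0,0,255],[0,0,-0.004,0,0,0,255]]' | sed -n 2,4p; done
```

```text
tool_pos: [0.5817, -0.0254, 0.0177]
ee_rot: [-1.201, -1.218, 1.221]
wrist_force: [-5.0, -0.7, 4.4]
tool_pos: [0.5816, -0.0255, 0.0177]
ee_rot: [-1.199, -1.217, 1.222]
wrist_force: [-8.6, 0.5, 6.1]
```

```bash
python3 -m inch '[[0,0,0.01,0,0,0,255],[0,0,0.04,0,0,0,255],[0,0,0.1,0,0,0,255],[0,0,0.2,0,0,0,255],[0,0,0.25,0,0,0,255],[0,-0.2,0.25,0,0,0,255],[0,-0.4,0.3,0,0,0,255],[0,-0.6,0.5,0,0,0,255],[0,-0.6,0.5,0,0,0,255],[0,-0.6,0.5,0,0,0,255]]'
python3 -c "
from h import *
show()
im,d=grab_frame('scene');cv2.imwrite('pics/s12.png',cv2.resize(im[130:290,130:390],None,fx=3,fy=3,interpolation=cv2.INTER_CUBIC))
im,d=grab_frame('top');cv2.imwrite('pics/t12.png',im);cv2.imwrite('pics/t12z.png',cv2.resize(im[120:260,280:450],None,fx=4.5,fy=4.2,interpolation=cv2.INTER_CUBIC))"
```

```text
time_s: 16.93
tool_pos: [0.4343, -0.0276, 0.2006]
ee_rot: [-1.206, -1.223, 1.218]
wrist_force: [0.1, -0.2, -0.6]
grip_width: 0.0
16.93 [ 0.4343 -0.0276  0.2006] F [ 0.07 -0.16 -0.55] q [-0.06  0.13 -0.22  1.22  0.   -0.08] w 0.0
toolx az 90.83 y [ 0.005 -0.    -1.   ]
```

View pics/s12.png

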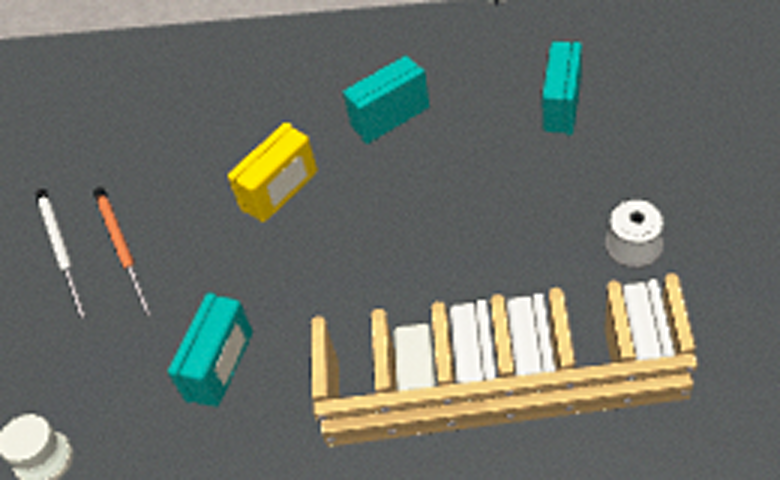

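View pics/t12z.png

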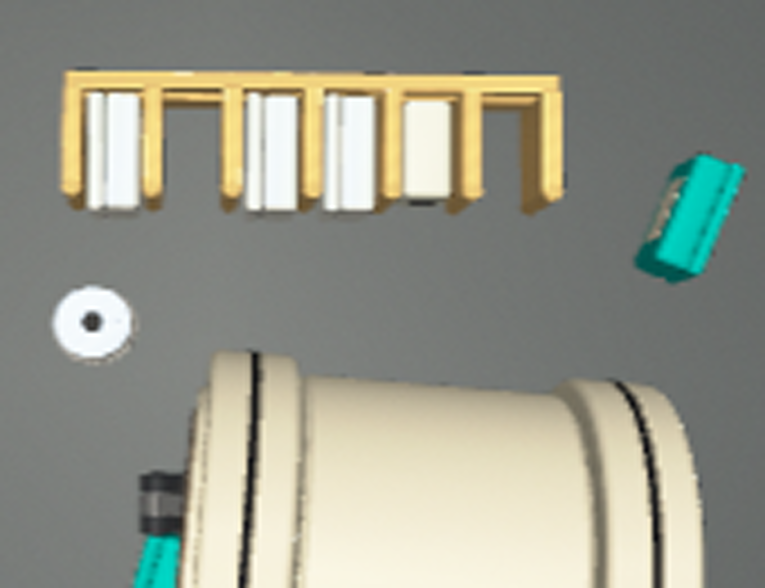

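```bash
python3 - <<'E'
from h import *
im=cv2.imread('pics/t12.png').astype(int)
for u in (307,342,359): print(u,im[138:174,u].mean(1).round().astype(int)[-12:])
print(close_job())
E
```

```text
307 [249 248 249 248 248 248 239 180 113 111 123 126]
342 [247 247 247 247 247 247 246 222 108 111 116 125]
359 [247 247 246 246 246 247 247 228 113 112 113 122]
the job is handed in; nothing more can be done
None
```

The tin is in the third gap, standing on its long edge and home against the back rail. I handed the job in at about 17 s of the 67 s allowed.

- **Counting:** I shut the gripper and touched its fingertip down on dividers 1, 2 and 3 in turn from the left. It pressed about 11 N, then 4 N and 5 N. I lifted it a few millimetres over each gap between them so it would not catch. I did not touch divider 4, since the third gap starts right after divider 3.
- **Pushing:** I pushed the tin sideways with two fingertips until it faced the gap, turning it about 16° to line it up with the rack. I then pushed its near end straight in. It stopped at TCP x = 0.5817, where 0.581 was predicted, and the force rose to about 9 N. I then backed the arm clear.
- **Last checks:** In the top view the tin's near end lines up with the two tins already home, within about 0.3 pixel (under 1 mm). It stands upright. The other objects in view looked unmoved; the phone was outside these last views, but the arm never went down near it.
- **Disagreement:** Before the final push, the top and scene views differed by about 2 mm on the tin's sideways position. That was within the gap's 2.5 mm clearance on each side, and the tin went in without any noticeable side force.

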